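Hang the orange screwdriver on the tool balancer

TASK

Hang the orange electric screwdriver on the spring balancer: take the balancer's red handle, pull its hook down, bring the hook in under the top bar of the screwdriver's hanger, and ease it up slowly so that the balancer lifts the screwdriver out of its pocket until the hook is all the way up. Then let go of the handle, leaving the screwdriver hanging still. Be gentle - no hard knock of the hook on the screwdriver -, do not touch the screwdriver itself with the gripper, and leave everything else where it is.

Things in the scene. Friction and masses are not known exactly. Their poses are not given: they have to be found in the camera images.
- rig: Balancer frame clamped to the bench: two grey posts 800 mm tall carrying a beam. Its origin lies on the bench in the vertical plane of the hook, midway along the beam; its y axis runs along the beam (the trolley's travel), its x axis points away from the robot to the posts, which stand 100 mm behind the hook plane and 300 mm to each side.
- trolley (a joint): Trolley that carries the yellow balancer tube along the beam: metres along the rig's +y from the middle, -0.17 to 0.17. Rolls with about 1 N of drag and stays where it is left.
- hook (a joint): How far the sprung rod with the hook is pulled straight down: 0 fully up (retracted), 0.16 the lower stop. The spring pulls it up: empty, about 6.5 N are needed to hold it at the top and 10 N at the lower stop, with 1 N of friction. Let go, it flies up.
- handle (a point): Centre of the red pull handle, fixed to the hook: a level bar along the rig's x, 75 mm long, 20 mm wide (rig y), 24 mm high, on the robot's side of the rod with a black end plate at its near end. It stands 115 mm from the rod towards the robot and 45 mm above the saddle bottoms of the hook. Grip it from above.
- hook_jaw: Steel twin hook (anchor shape) at the foot of the rod, axes as the rig's: one upturned jaw to +y, one to -y, 16 mm thick in x. Origin mid-hook, level with the bottoms of its two V saddles, which lie 12 mm to each side (y). Shank 8 mm wide (y); lip tips 25 mm to each side and 10 mm above the origin; flat underside 6 mm below it. Fully up, the origin is 285 mm above the bench.
- driver_orange_mid (a point): Point on the axis of the orange-and-black inline electric screwdriver, 80 mm above its foot (85 mm above the bench as it stands), z up. It is 40 x 40 mm square, body 140 mm tall, 0.39 kg (0.3 to 0.5), loose and upright in its pocket. The top of its hanger bar is 96 to 137 mm above this point: the stem's setting differs each time and is not in any pose, so feel for the bar or look.
- driver_orange: The orange screwdriver, origin at its foot, z up. On top, centred, a steel hanger: an upright loop whose level top bar, 8 mm thick, runs along the driver's x (nearly the rig's x), 44 mm clear between the legs, clear gap of 22 mm under the bar. The hanger's stem is stiff and stays as set.
- driver_blue_mid (a point): A like screwdriver in blue, not wanted; same point.
- stand_orange: Black square pocket fixed to the bench that holds the orange screwdriver: 52 mm wide, 58 mm high, inner width 44 mm, floor 5 mm above the bench. Origin under its centre on the bench. It stands under the beam to the left or right of the hook, about 130 mm from the rig's middle.
- multimeter: Yellow multimeter lying flat, 160 x 85 x 36 mm; origin at its underside. Leave it alone.
- carburettor: Aluminium carburettor, about 100 x 60 x 110 mm; origin at its underside. Leave it alone.
- spanner: Steel spanner lying on the bench. Leave it alone.
- screwdriver: Hand screwdriver with red handle lying on the bench. Leave it alone.
- grease_jar: Jar with red cap, 64 mm wide, 70 mm high; origin at its foot. Leave it alone.
- bearing: Steel bearing ring, 52 mm wide, 15 mm high, lying flat. Leave it alone.

How it is judged:
By the outcome, as a careful person would: the job done as asked, in the order asked, and still so for the second after the job is handed in, with the robot touching nothing.
It also fails if it takes over 67 s, if anything falls off the work surface, if the arm or the gripper's body presses on something with over 40 N, if the wrist force passes 120 N, or if a joint passes its speed limit or range.

ROBOT

A 7-joint arm with a two-finger parallel gripper is mounted at the origin on the work surface. World frame = base frame: x ahead of the robot, y to its left, z up, the work surface at z = 0. Lengths are in m, angles in rad, forces in N, time in s.
With the tool pointing down it reaches from about 0.425 to 0.875 m from the base axis. Payload 4.7 kg.
Tool frame: the origin (TCP) lies on the centre line of the jaws, within the pads' length; the fingertips stand arm.tip_reach ahead of it and the grasp point (between the pads) lies 6 mm ahead of it (arm.tip_reach is the distance from the TCP to the fingertips, in m); z points along the fingers, y is the direction in which the jaws open and shut (so a half turn about z gives the same grasp; the last joint's range is limited). The gripper opens to 85 mm and grips with 20 to 120 N. Pads are 22 mm wide; open, the fingers measure 114 mm over their backs; the gripper's body (76 mm by 85 mm) begins 54 mm behind the grasp point. The pads swing forward as they close: fully open they stand 13 mm farther back than shut.
Start: joints at [-1.123, 0.321, -0.07, 1.45, 0.023, 1.371, -0.057], TCP at [0.273, 0.59, 0.232] pointing down, gripper open.
Joint ranges: [-2.86, 2.86], [-0.3, 2.09], [-1.38, 1.24], [0.06, 2.45], [-1.56, 4.7], [0.09, 2.05], [-2.69, 2.69]. Speed limits (rad/s): [2.57, 2.57, 3.14, 3.14, 3.14, 3.14, 3.14].

INTERFACE

Orientations are given as a unit quaternion [x, y, z, w].
In Python, from cell import read_state, capture, arm gives the robot as it stands. The module is installed in compiled form; this text tells all that it offers.
- The arm moves only by the shell command python3 -m inch 'ROWS' [FORCE]. ROWS is JSON, one flat list of numbers, 5 for each row, row after row: the shift along the tool's x, y, z in m, then the turn about the tool's z in degrees, then the closure, from 0 (fully open) to 1 (shut). A call has 1 to 10 rows; each row is the pose to reach, as a shift and turn from the pose commanded when the call began, along the tool's axes at that moment; what a row does not reach only later rows make up. A row lasts 1/12 s, in which the tool goes at most 41.7 mm and 7.16 degrees, less where a joint would pass 70% of its speed; a pose out of reach is approached as far as the arm can. A call with a gripper value outside its range is refused whole. The fingers move at their own pace and stop on an object; FORCE is the grip in N (left out, the last holds). Time passes only in rows, so rows that repeat a pose let the fingers close. It gives the time, the measured TCP pose, the force and the opening at its end, in the units of the state.
- read_state(): the state, without advancing time (a new reading comes with each control period).
- capture(name): name is "side" or "top"; returns a dict with "img" (384x512x3 uint8, red, green, blue), "z_map" (384x512 float32, m along the optical axis (not along the pixel's ray), 0 where there is no reading), "K" (3x3 intrinsics, pixels), "R" (3x3) and "t" (3): a world point X has camera coordinates R X + t. Camera axes: x right, y down, z forward; pixel columns grow to the right and rows downward; lengths in m; the calibration is good to about 2 mm. A picture is of the moment at which its call begins.
- arm.hand_in(): hands the job in, once; it reports no verdict.
The state is a dict: "time": time; "joint_pos": joint angles; "qd": joint speeds; "tau": joint torques, N m; "tcp_pos": TCP position; "tool_rot": TCP orientation; "ft_force": force on the tool from outside, world axes, zero at the start; "moment": the same for the moment, N m; "gripper_width": finger opening in m.
Only numpy, scipy, OpenCV 4.12 (cv2) and the standard library are available. Lean on these libraries where they do the work, as an engineer would, in place of code of your own. Each camera call takes 0.05 s, during which the arm holds its last target.

## Working session

There is one attempt and no reset: what is moved stays moved. The work goes in short steps, Python scripts to look and compute and a shell command to move; the robot and the scene stay as the last step left them, time stands still between calls to the robot, and variables do not carry over. Pictures are saved under pics/ and viewed, and the job is handed in when it is done.

```bash
mkdir -p pics
python3 - <<'E'
from cell import read_state, capture, arm
import cv2,numpy as np
s=read_state();print(s, arm.tip_reach)
for n in("side","top"):
    c=capture(n);cv2.imwrite(f"pics/{n}0.png",c["img"][:,:,::-1]);np.savez(f"{n}0.npz",**c)
    print(n,c["K"].tolist(),c["R"].tolist(),c["t"].tolist())
E
```

```text
{'time': 0.0, 'joint_pos': array([-1.12288579,  0.32185363, -0.07010403,  1.45167412,  0.02261182,
        1.37078211, -0.05689751]), 'qd': array([-0.0007334 , -0.00016244,  0.00052412,  0.00039708,  0.00077483,
        0.00078334,  0.00043662]), 'tau': array([-5.30442740e-04, -4.93556178e+01, -3.82209253e-01, -3.14338410e+01,
        1.30011124e-02,  1.11146097e-02,  2.40724330e-05]), 'tcp_pos': array([0.27302934, 0.58929165, 0.23110419]), 'tool_rot': array([ 2.15182119e-01,  9.76573461e-01, -9.51942831e-04, -1.57208827e-04]), 'ft_force': array([ 0.44356828, -0.12839893, -0.38198351]), 'moment': array([ 0.06241737, -0.02478763,  0.04951903]), 'gripper_width': 0.08564778350393783} 0.025
side [[397.7588341279349, 0.0, 252.1048415670984], [0.0, 397.7588341279349, 189.92052626652315], [0.0, 0.0, 1.0]] [[-0.9871553425496401, -0.1593902793155765, 0.010911852977613662], [-0.11137930985689597, 0.6376241065526763, -0.7622533358921445], [0.11453811161139382, -0.7536778075561226, -0.6471868226299822]] [0.4718078544731181, 0.2038256416732406, 1.481420856940379]
top [[477.41798675673596, 0.0, 258.1714921977706], [0.0, 477.41798675673596, 193.51965825585734], [0.0, 0.0, 1.0]] [[0.02925723476798499, -0.9995659464151877, 0.003454414688602427], [-0.9982983840049573, -0.029394179647441482, -0.05036187740687565], [0.05044155733938289, -0.001975087330665355, -0.998725061427425]] [-0.0137928211031937, 0.5128755228291833, 1.7666569179334888]
```

View pics/side0.png

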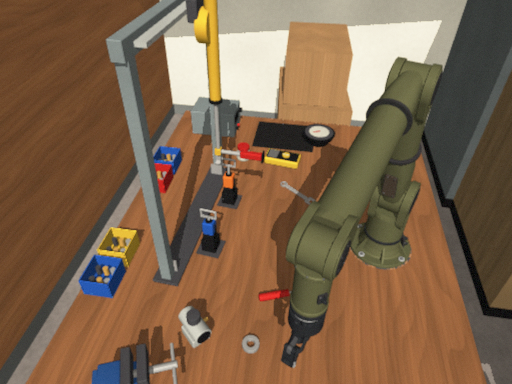

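View pics/top0.png

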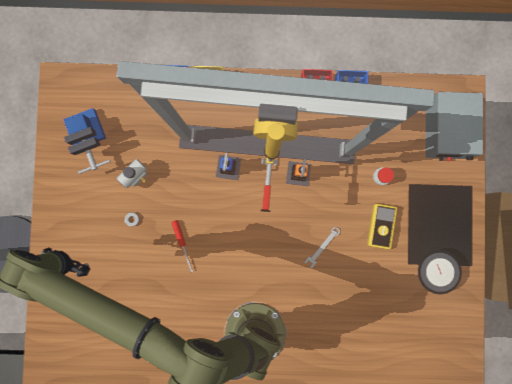

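The side view shows the rig with the red handle near (250,155), the orange driver at (229,187) and the blue one at (210,230). In the top view the handle is at (267,198), orange at (299,172) and blue at (228,165). Next I'll zoom in.

```bash
cat > h.py <<'E'
import numpy as np,cv2
def load(n): return dict(np.load(n))
def pw(c,u,v,z=None):
    K,R,t=c["K"],c["R"],c["t"]
    z=c["z_map"][int(round(v)),int(round(u))] if z is None else z
    p=np.linalg.inv(K)@np.array([u,v,1])*z
    return R.T@(p-t)
def cloud(c):
    h,w=c["z_map"].shape
    v,u=np.mgrid[:h,:w];z=c["z_map"]
    p=np.stack([u,v,np.ones_like(u)],-1)@np.linalg.inv(c["K"]).T*z[...,None]
    return (p-c["t"])@c["R"]
def proj(c,X):
    p=c["R"]@np.array(X)+c["t"];q=c["K"]@p;return q[:2]/q[2]
def crop(c,x0,x1,y0,y1,f,name):
    im=cv2.resize(c["img"][y0:y1,x0:x1,::-1],None,fx=f,fy=f,interpolation=cv2.INTER_CUBIC);cv2.imwrite("pics/"+name,im)
E
python3 - <<'E'
from h import *
s=load("side0.npz");t=load("top0.npz")
crop(s,185,305,120,220,6,"sc.png");crop(t,200,330,130,220,6,"tc.png")
for n,c in(("s",s),("t",t)):
    P=cloud(c);hsv=cv2.cvtColor(c["img"],cv2.COLOR_RGB2HSV)
    H,S,V=[hsv[...,i].astype(int) for i in range(3)]
    ok=c["z_map"]>0
    reg=(P[...,0]>.3)&(P[...,0]<.75)&(abs(P[...,1])<.35)&ok
    for nm,m in(("red",((H<5)|(H>174))&(S>170)&(V>80)&(P[...,2]>.2)),("orange",(H>6)&(H<18)&(S>200)&(P[...,2]>.1)),("blue",(H>105)&(H<125)&(S>150)&(P[...,2]>.1))):
        q=P[m&reg];v,u=np.where(m&reg)
        if len(q):print(n,nm,len(q),"uv",u.mean(),v.mean(),u.min(),u.max(),v.min(),v.max(),"med",np.median(q,0).round(4),"lo",np.percentile(q,3,axis=0).round(4),"hi",np.percentile(q,97,axis=0).round(4))
E
```

```text
s red 167 uv 247.32934131736528 155.7425149700599 155 261 150 189 med [ 0.4911 -0.0153  0.3385] lo [ 0.454  -0.0279  0.3222] hi [0.7038 0.2588 0.3843]
s orange 85 uv 228.5529411764706 179.95294117647057 224 233 173 185 med [ 0.5925 -0.1284  0.1229] lo [ 0.5791 -0.1471  0.1015] hi [ 0.613  -0.1231  0.1429]
s blue 132 uv 207.5681818181818 225.0681818181818 154 214 160 232 med [0.6102 0.1345 0.1288] lo [0.5931 0.1183 0.1031] hi [0.6311 0.1405 0.1442]
t red 128 uv 265.96875 197.3671875 263 269 186 209 med [ 0.4851 -0.0221  0.3427] lo [ 0.4529 -0.0306  0.3368] hi [ 0.5196 -0.0137  0.3484]
```

View pics/sc.png

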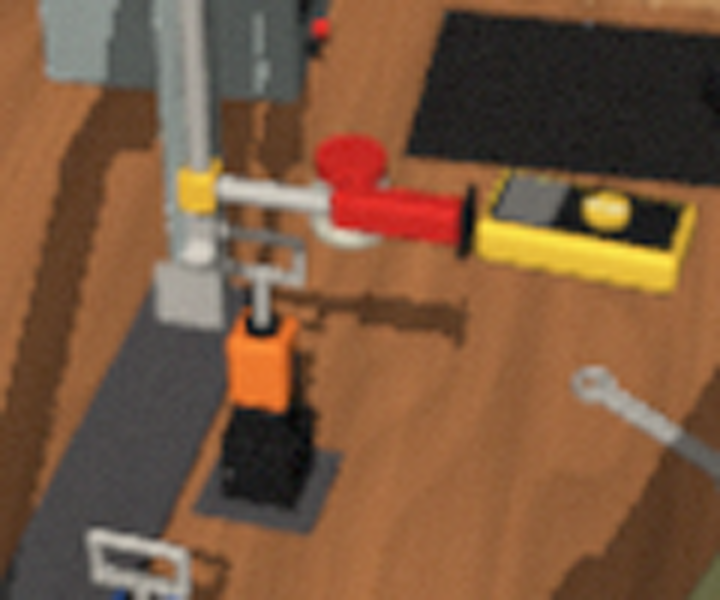

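View pics/tc.png

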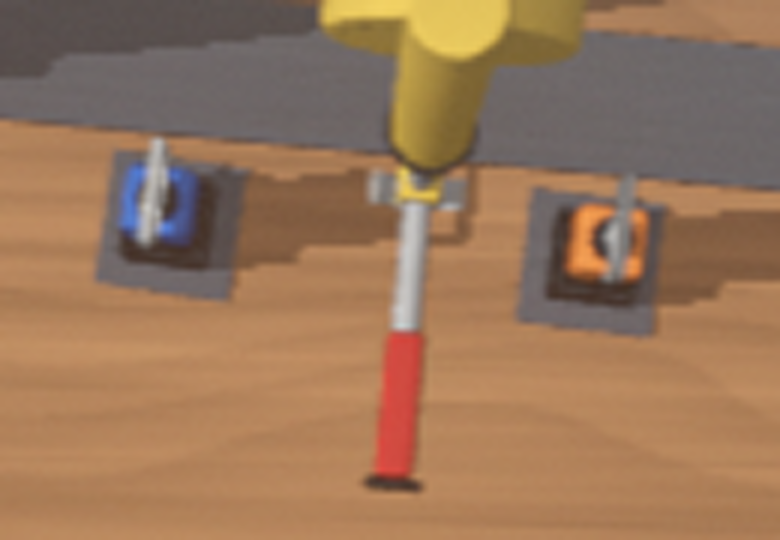

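Run:
```python
from h import *
s=load("side0.npz");t=load("top0.npz")
P=cloud(t);hsv=cv2.cvtColor(t["img"],cv2.COLOR_RGB2HSV);H,S,V=[hsv[...,i].astype(int) for i in range(3)]
m=((H<5)|(H>174))&(S>170)&(P[...,2]>.3)&(P[...,2]<.36)&(abs(P[...,1])<.08)
q=P[m];l=cv2.fitLine(q[:,:2].astype(np.float32),cv2.DIST_L2,0,.001,.001).ravel();print("handle dir",l,np.degrees(np.arctan2(l[1],l[0])),q.mean(0),q.min(0),q.max(0))
# beam front edge: points z>.75
b=(P[...,2]>.74)&(P[...,2]<.9)&(t["z_map"]>0)&(S<60)
q=P[b];l=cv2.fitLine(q[:,:2].astype(np.float32),cv2.DIST_HUBER,0,.001,.001).ravel();print("beam",l,np.degrees(np.arctan2(-l[0],l[1])),q.mean(0))
# driver tops & bars
for n,c in(("s",s),("t",t)):
    Q=cloud(c);hs=cv2.cvtColor(c["img"],cv2.COLOR_RGB2HSV)
    for y0 in(-.13,.13):
        k=(abs(Q[...,1]-y0)<.06)&(abs(Q[...,0]-.61)<.06)&(Q[...,2]>.158)&(Q[...,2]<.26)&(c["z_map"]>0)
        v,u=np.where(k)
        print(n,y0,k.sum());
        for a,bb in zip(u,v):
            if 1: print((a,bb),Q[bb,a].round(3),end=' ')
        print()
```

```text
handle dir [ 0.9977069  -0.06768304  0.4854211  -0.02207978] -3.8809192 [ 0.48542108 -0.02207978  0.34274162] [ 0.4500713  -0.0310035   0.33148952] [ 0.52026148 -0.01336636  0.35054174]
beam [ 0.06387622  0.9979578   0.6851608  -0.02573247] -3.662331 [ 0.68516082 -0.02573247  0.80720108]
s -0.13 84
(np.int64(223), np.int64(157)) [ 0.617 -0.146  0.22 ] (np.int64(224), np.int64(157)) [ 0.613 -0.149  0.219] (np.int64(225), np.int64(157)) [ 0.611 -0.154  0.216] (np.int64(223), np.int64(158)) [ 0.616 -0.144  0.217] (np.int64(224), np.int64(158)) [ 0.612 -0.144  0.218] (np.int64(225), np.int64(158)) [ 0.609 -0.146  0.216] (np.int64(226), np.int64(158)) [ 0.606 -0.149  0.214] (np.int64(227), np.int64(158)) [ 0.602 -0.149  0.215] (np.int64(228), np.int64(158)) [ 0.597 -0.144  0.219] (np.int64(229), np.int64(158)) [ 0.593 -0.143  0.22 ] (np.int64(230), np.int64(158)) [ 0.589 -0.145  0.219] (np.int64(231), np.int64(158)) [ 0.587 -0.152  0.215] (np.int64(225), np.int64(159)) [ 0.609 -0.145  0.213] (np.int64(226), np.int64(159)) [ 0.604 -0.141  0.216] (np.int64(227), np.int64(159)) [ 0.6   -0.14
[... 13446 characters left out ...]
), np.int64(166)) [0.594 0.116 0.187] (np.int64(226), np.int64(166)) [0.597 0.114 0.163] (np.int64(224), np.int64(167)) [0.591 0.12  0.183] (np.int64(225), np.int64(167)) [0.591 0.117 0.177] (np.int64(226), np.int64(167)) [0.593 0.114 0.161] (np.int64(223), np.int64(168)) [0.587 0.123 0.182] (np.int64(224), np.int64(168)) [0.587 0.119 0.186] (np.int64(225), np.int64(168)) [0.587 0.116 0.188] (np.int64(226), np.int64(168)) [0.59  0.114 0.163] (np.int64(223), np.int64(169)) [0.583 0.122 0.187] (np.int64(224), np.int64(169)) [0.583 0.119 0.188] (np.int64(225), np.int64(169)) [0.584 0.116 0.183] (np.int64(224), np.int64(170)) [0.58  0.119 0.19 ] (np.int64(225), np.int64(170)) [0.582 0.117 0.175]
```

```bash
python3 -m inch '[-0.005,-0.005,-0.02,-2,0, -0.015,-0.015,-0.045,-4,0, -0.03,-0.03,-0.07,-7,0, -0.05,-0.05,-0.09,-10,0, -0.07,-0.07,-0.11,-13,0, -0.09,-0.09,-0.13,-16,0, -0.11,-0.115,-0.15,-18,0, -0.13,-0.135,-0.165,-20,0, -0.15,-0.155,-0.17,-21,0, -0.165,-0.17,-0.17,-21,0]' 60
```

```text
time: 0.93
tcp_pos: [0.3529, 0.364, 0.4042]
tool_rot: [0.034, 0.999, 0.001, 0.001]
ft_force: [0.5, 0.2, -0.4]
gripper_width: 0.0857
```

```bash
python3 -m inch '[-0.012,-0.03,0,0,0, -0.03,-0.07,0,0,0, -0.046,-0.11,0,0,0, -0.062,-0.148,0,0,0, -0.078,-0.186,0,0,0, -0.094,-0.224,0,0,0, -0.11,-0.262,0,0,0, -0.124,-0.298,0,0,0, -0.138,-0.33,0,0,0, -0.148,-0.355,0,0,0]' && python3 -m inch '[-0.005,-0.01,0,0,0, -0.008,-0.018,0,0,0, -0.008,-0.018,0,0,0, -0.008,-0.018,0,0,0]'; python3 -c "
from cell import read_state as r
s=r();print(s['tcp_pos'],s['tool_rot'],s['joint_pos'])"
```

```text
time: 1.77
tcp_pos: [0.4755, -0.0018, 0.4021]
tool_rot: [0.035, 0.999, -0.0, 0.0]
ft_force: [0.6, 0.7, -0.0]
gripper_width: 0.0856
time: 2.1
tcp_pos: [0.4819, -0.0157, 0.402]
tool_rot: [0.033, 0.999, 0.0, -0.0]
ft_force: [0.2, 0.6, -0.3]
gripper_width: 0.0854
[ 0.48187337 -0.01568145  0.40196395] [ 3.33257755e-02  9.99444465e-01  2.02783988e-04 -3.34616801e-04] [-0.55328942 -0.09276279  0.49019082  1.56250501  0.04333249  1.66152101
  1.44314754]
```

```bash
python3 -m inch '[-0.004,-0.006,0.01,0,0, -0.004,-0.006,0.022,0,0, -0.004,-0.006,0.034,0,0, -0.004,-0.006,0.044,0,0, -0.004,-0.006,0.052,0,0, -0.004,-0.006,0.058,0,0, -0.004,-0.006,0.062,0,0, -0.004,-0.006,0.065,0,0, -0.004,-0.006,0.065,0,0]'
python3 - <<'E'
from h import *
from cell import capture
for n in("side","top"):
    c=capture(n);np.savez(n+"1.npz",**c)
    if n=="side": crop(c,185,305,100,200,6,"s1.png")
    else: crop(c,200,330,130,220,6,"t1.png")
E
```

```text
time: 2.85
tcp_pos: [0.4855, -0.0227, 0.3368]
tool_rot: [0.034, 0.999, -0.0, -0.0]
ft_force: [-0.1, 0.3, -0.4]
gripper_width: 0.0859
```

View pics/s1.png

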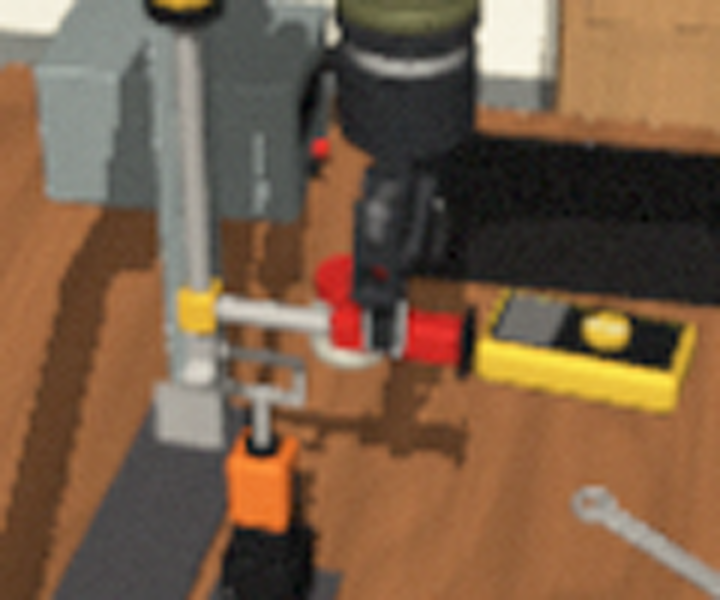

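View pics/t1.png

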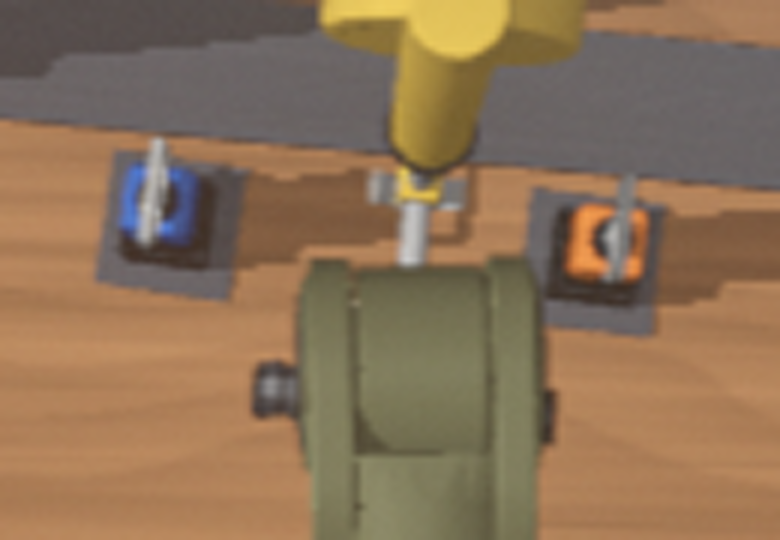

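The fingers straddle the red handle, at (370,330) in the side crop, so I can close.

```bash
python3 -m inch '[0,0,0,0,0.4, 0,0,0,0,0.6, 0,0,0,0,0.7, 0,0,0,0,0.8, 0,0,0,0,0.9, 0,0,0,0,1, 0,0,0,0,1, 0,0,0,0,1, 0,0,0,0,1, 0,0,0,0,1]' 70
```

```text
time: 3.78
tcp_pos: [0.4857, -0.0226, 0.3377]
tool_rot: [0.034, 0.999, 0.0, 0.0]
ft_force: [-1.7, 0.5, 4.7]
gripper_width: 0.0175
```

```bash
python3 -m inch '[0,0,0.004,0,1, 0,0,0.01,0,1, 0,0,0.018,0,1, 0,0,0.027,0,1, 0,0,0.036,0,1, 0,0,0.045,0,1, 0,0,0.054,0,1, 0,0,0.063,0,1, 0,0,0.072,0,1, 0,0,0.08,0,1]'; python3 -m inch '[0,0,0.005,0,1, 0,0,0.008,0,1, 0,0,0.008,0,1, 0,0,0.008,0,1, 0,0,0.008,0,1]'
python3 - <<'E'
from h import *
from cell import capture,read_state
print(read_state()['tcp_pos'])
for n in("side","top"):
    c=capture(n);np.savez(n+"2.npz",**c)
    if n=="side": crop(c,185,305,120,220,6,"s2.png")
    else: crop(c,200,330,130,220,6,"t2.png")
E
```

```text
time: 4.62
tcp_pos: [0.4858, -0.0226, 0.258]
tool_rot: [0.034, 0.999, 0.0, 0.0]
ft_force: [-2.6, 0.3, 9.6]
gripper_width: 0.0169
time: 5.03
tcp_pos: [0.4858, -0.0226, 0.2501]
tool_rot: [0.034, 0.999, 0.0, 0.0]
ft_force: [-3.4, 0.0, 7.7]
gripper_width: 0.0172
[ 0.48579138 -0.02257323  0.25007847]
```

View pics/s2.png

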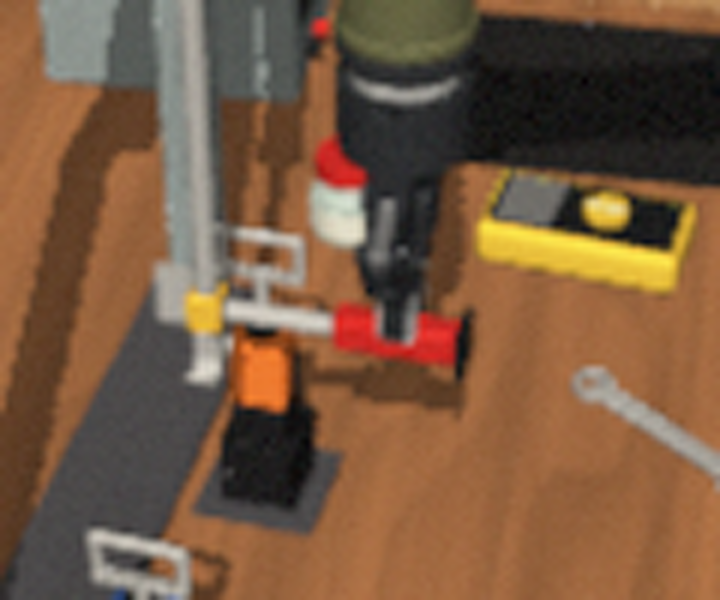

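View pics/t2.png

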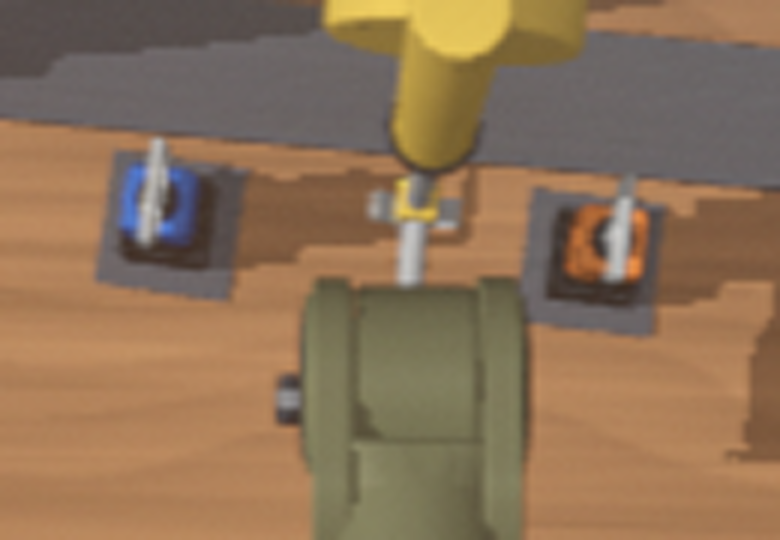

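Run:
```python
from h import *
for i in(0,1,2):
    c=load(f"side{i}.npz");P=cloud(c);hsv=cv2.cvtColor(c["img"],cv2.COLOR_RGB2HSV);H,S,V=[hsv[...,k].astype(int) for k in range(3)]
    m=((H<5)|(H>174))&(S>150)&(V>70)&(abs(P[...,1]+.02)<.03)&(P[...,0]>.43)&(P[...,0]<.47)&(P[...,2]>.2)
    q=P[m];v,u=np.where(m);print(i,len(q),"uv",u.mean(),v.mean(),"pos",q.mean(0).round(4),np.percentile(q[:,2],[3,97]).round(4))
    m=(H>20)&(H<32)&(S>150)&(abs(P[...,1]+.02)<.06)&(abs(P[...,0]-.6)<.05)&(P[...,2]>.2)&(P[...,2]<.4)
    q=P[m];v,u=np.where(m);print("  yellow",len(q),"uv",u.mean(),v.mean(),"pos",q.mean(0).round(4),np.percentile(q[:,2],[3,97]).round(4))
    # hook: below yellow
    k=(abs(P[...,0]-.6)<.04)&(abs(P[...,1]+.027)<.035)&(P[...,2]>.15)&(P[...,2]<.34)&(c["z_map"]>0)
    q=P[k];print("  hook zmin",np.percentile(q[:,2],[0,2,5,20,50]).round(4), q[q[:,2]<np.percentile(q[:,2],5)].mean(0))
```

```text
0 36 uv 259.02777777777777 156.11111111111111 pos [ 0.4606 -0.0143  0.3361] [0.323  0.3452]
  yellow 33 uv 217.12121212121212 151.3030303030303 pos [ 0.6055 -0.0213  0.3332] [0.3204 0.3451]
  hook zmin [0.2791 0.2819 0.2864 0.294  0.3238] [ 0.5980341  -0.03018279  0.28277755]
1 41 uv 258.8048780487805 155.90243902439025 pos [ 0.4613 -0.0142  0.3369] [0.3235 0.3456]
  yellow 35 uv 217.42857142857142 151.02857142857144 pos [ 0.6042 -0.021   0.3347] [0.3222 0.3463]
  hook zmin [0.2809 0.2826 0.2873 0.2931 0.3221] [ 0.59969078 -0.02551569  0.28305793]
2 38 uv 258.42105263157896 176.18421052631578 pos [ 0.461  -0.0162  0.2492] [0.2368 0.2583]
  yellow 31 uv 218.41935483870967 171.6451612903226 pos [ 0.6049 -0.0214  0.246 ] [0.2363 0.2563]
  hook zmin [0.1905 0.1989 0.2021 0.2178 0.2506] [ 0.60108055 -0.02716217  0.19887728]
```

```bash
python3 -m inch '[0,-0.003,0.001,0,1, 0,-0.009,0.001,0,1, 0,-0.018,0.001,0,1, 0,-0.028,0.001,0,1, 0,-0.038,0.001,0,1, 0,-0.048,0.001,0,1, 0,-0.058,0.001,0,1, 0,-0.067,0.001,0,1, 0,-0.074,0.001,0,1, 0,-0.078,0.001,0,1]'; python3 -m inch '[0,0,0,0,1, 0,0,0,0,1]'
python3 - <<'E'
from h import *
from cell import capture,read_state
print(read_state()['tcp_pos'])
for n in("side","top"):
    c=capture(n);np.savez(n+"3.npz",**c)
    if n=="side": crop(c,200,260,135,195,10,"s3.png")
    else: crop(c,250,330,140,200,10,"t3.png")
E
```

```text
time: 5.97
tcp_pos: [0.4808, -0.1015, 0.2493]
tool_rot: [0.034, 0.999, 0.0, 0.001]
ft_force: [-1.3, 0.8, 7.7]
gripper_width: 0.017
time: 6.13
tcp_pos: [0.4808, -0.1016, 0.2493]
tool_rot: [0.034, 0.999, -0.0, 0.001]
ft_force: [-2.7, -0.4, 8.2]
gripper_width: 0.0174
[ 0.48079694 -0.10156353  0.24933755]
```

View pics/s3.png

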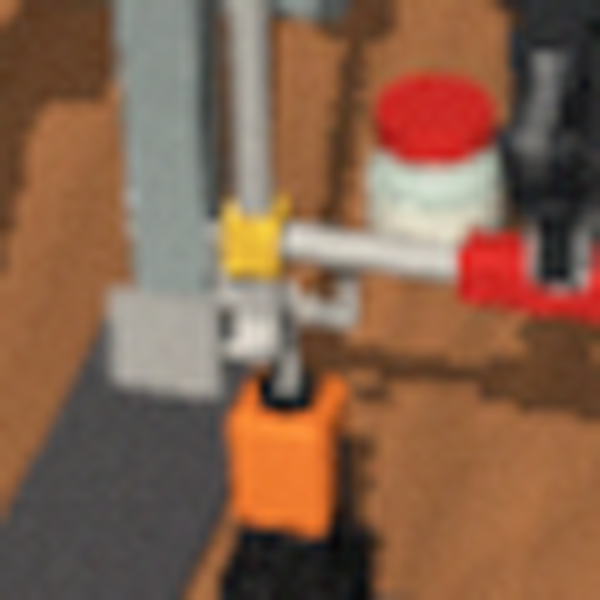

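View pics/t3.png

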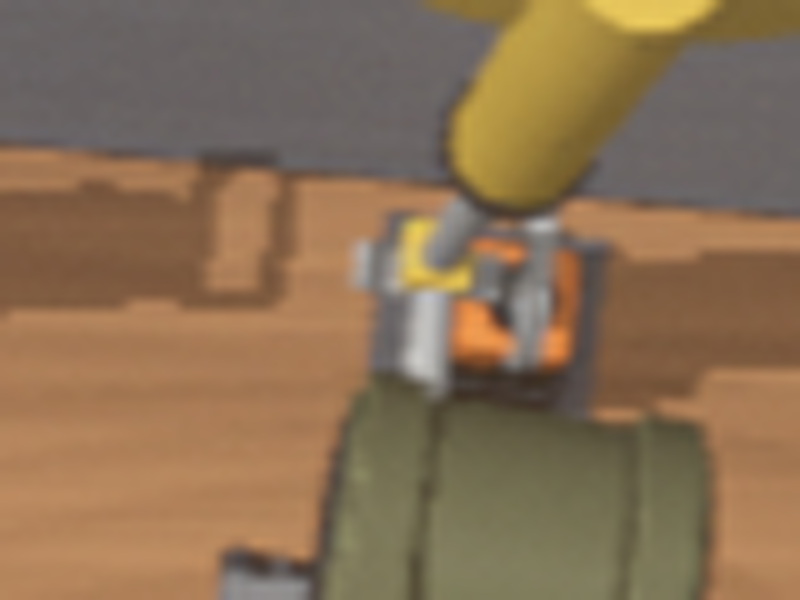

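```bash
cat > ov.py <<'E'
from h import *
import sys
def overlay(f,name,H,B,zt,win,sc=10):
    c=load(f);x0,x1,y0,y1=win
    im=cv2.resize(c["img"][y0:y1,x0:x1,::-1],None,fx=sc,fy=sc,interpolation=cv2.INTER_NEAREST)
    a=np.radians(-3.8);ex=np.array([np.cos(a),np.sin(a),0]);ey=np.array([-np.sin(a),np.cos(a),0]);ez=np.array([0,0,1.])
    def pl(pts,col):
        q=[(((proj(c,p)+.5)-[x0,y0])*sc).astype(int) for p in pts]
        cv2.polylines(im,[np.array(q)],True,col,1)
    for dx in(-.008,.008):
        prof=[(-.025,.010),(-.012,0),(-.004,.01),(-.004,.035),(.004,.035),(.004,.01),(.012,0),(.025,.010),(.02,-.006),(-.02,-.006)]
        pl([H+ex*dx+ey*y+ez*z for y,z in prof],(0,255,0))
    B=np.array([B[0],B[1],zt])
    for dy in(-.004,.004):
        pl([B+ex*x+ey*dy+ez*z for x,z in((-.03,0),(.03,0),(.03,-.038),(-.03,-.038))],(255,0,255))
        pl([B+ex*x+ey*dy+ez*z for x,z in((-.022,-.008),(.022,-.008),(.022,-.03),(-.022,-.03))],(255,0,255))
    cv2.imwrite("pics/"+name,im)
if __name__=="__main__":
    B=(.595,-.1465)
    H0=np.array([.6,-.0297,.285])
    overlay("side0.npz","o_s0.png",H0,B,.218,(200,260,140,185),13)
    overlay("top0.npz","o_t0.png",H0,B,.218,(250,310,145,185),13)
    T3=np.array([.4808,-.1016,.2493]);T0=np.array([.4857,-.0226,.3368])
    overlay("side3.npz","o_s3.png",H0+T3-T0,B,.218,(200,260,140,185),13)
    overlay("top3.npz","o_t3.png",H0+T3-T0,B,.218,(270,330,145,185),13)
    print(H0+T3-T0)
E
python3 ov.py
```

```text
[ 0.5951 -0.1087  0.1975]
```

View pics/o_s0.png

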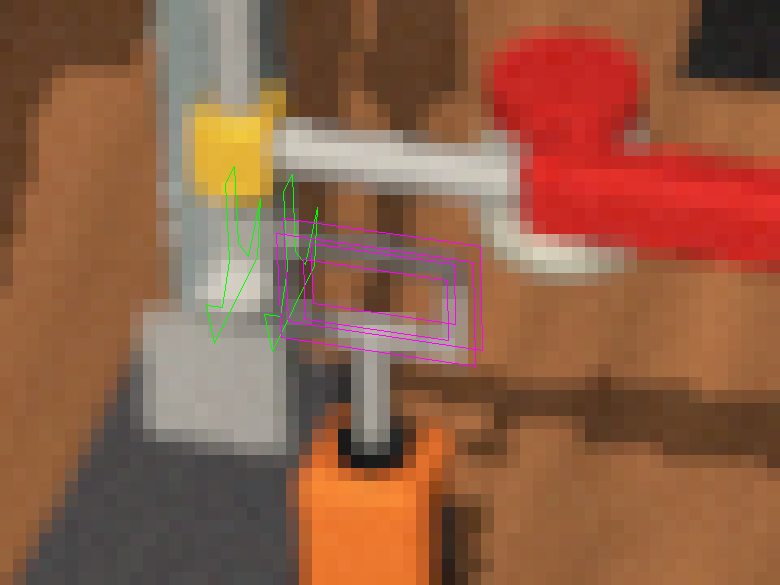

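View pics/o_t0.png

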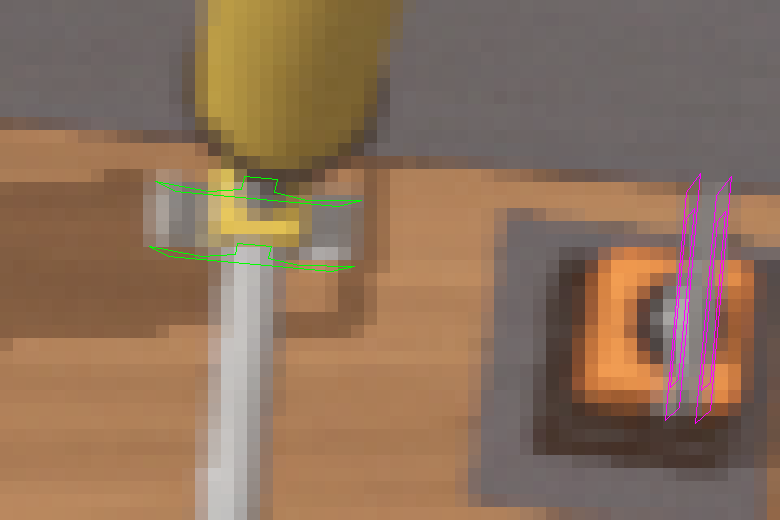

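View pics/o_s3.png

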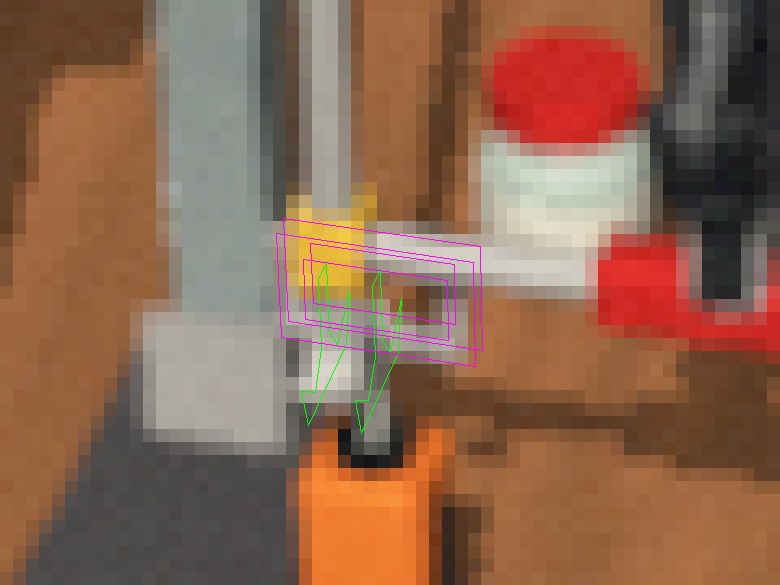

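View pics/o_t3.png

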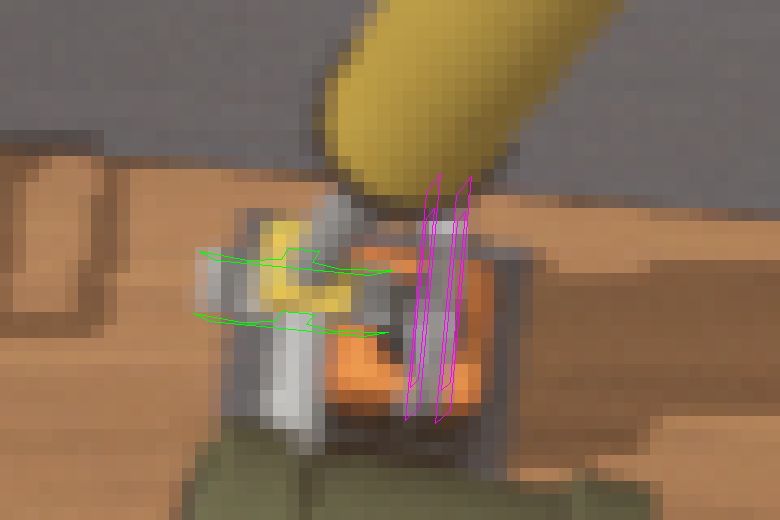

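Run:
```python
from h import *
np.set_printoptions(linewidth=200,suppress=True)
for f,u0,r0,r1 in(("side0.npz",218,154,167),("side3.npz",225,160,173)):
    c=load(f);P=cloud(c)
    for v in range(r0,r1): print(v,[P[v,u].round(3).tolist() for u in(u0-1,u0,u0+1)],c["img"][v,u0])
c=load("top0.npz");P=cloud(c);print([(u,P[162,u].round(3).tolist()) for u in range(259,280)])
print("proj tip",proj(load("side0.npz"),[.6+.0016,-.0297+.025,.295]),proj(load("side0.npz"),[.6+.0016,-.0297+.020,.279]))
```

```text
154 [[0.606, -0.018, 0.324], [0.602, -0.017, 0.325], [0.599, -0.022, 0.323]] [231 185  56]
155 [[0.607, -0.024, 0.316], [0.605, -0.027, 0.314], [0.601, -0.028, 0.314]] [177 142  70]
156 [[0.608, -0.027, 0.309], [0.605, -0.027, 0.31], [0.602, -0.028, 0.309]] [142 137 127]
157 [[0.609, -0.029, 0.304], [0.605, -0.026, 0.306], [0.601, -0.023, 0.309]] [170 164 156]
158 [[0.609, -0.027, 0.3], [0.605, -0.028, 0.301], [0.602, -0.03, 0.299]] [168 164 154]
159 [[0.61, -0.03, 0.294], [0.606, -0.029, 0.296], [0.601, -0.023, 0.301]] [173 167 158]
160 [[0.609, -0.028, 0.292], [0.606, -0.027, 0.292], [0.602, -0.026, 0.294]] [199 194 183]
161 [[0.609, -0.026, 0.289], [0.603, -0.018, 0.295], [0.602, -0.026, 0.29]] [211 206 194]
162 [[0.608, -0.022, 0.287], [0.604, -0.02, 0.29], [0.601, -0.022, 0.288]] [213 205 194]
163 [[0.604, -0.006, 0.296], [0.601, -0.007, 0.295], [0.598, -0.01, 0.293]] [193 186 177]
164 [[0.684, -0.304, 0.063], [0.604, -0.019, 0.281], [0.602, -0.023, 0.279]] [146 142 134]
165 [[0.683, -0.3, 0.06], [0.679, -0.301, 0.06], [0.674, -0.301, 0.061]] [148 144 136]
166 [[0.684, -0.301, 0
[... 1237 characters left out ...]
, [0.633, 0.002, -0.003]), (260, [0.633, -0.002, -0.002]), (261, [0.633, -0.006, -0.004]), (262, [0.599, -0.007, 0.287]), (263, [0.598, -0.01, 0.295]), (264, [0.6, -0.014, 0.287]), (265, [0.6, -0.017, 0.282]), (266, [0.599, -0.02, 0.289]), (267, [0.593, -0.022, 0.346]), (268, [0.594, -0.025, 0.341]), (269, [0.593, -0.028, 0.346]), (270, [0.593, -0.031, 0.348]), (271, [0.593, -0.034, 0.346]), (272, [0.593, -0.037, 0.345]), (273, [0.594, -0.041, 0.34]), (274, [0.601, -0.045, 0.286]), (275, [0.6, -0.048, 0.292]), (276, [0.6, -0.052, 0.29]), (277, [0.599, -0.054, 0.298]), (278, [0.635, -0.07, 0.002]), (279, [0.635, -0.074, 0.003])]
proj tip [217.63987787 163.3511949 ] [218.17311892 166.22557767]
```

Run:
```python
from h import *
c=load("side3.npz")
for z in(.195,.1975,.200):print(z,proj(c,[.5951+.0016,-.1087+.025,z+.01]))
c=load("side0.npz")
for u in(226,228,231,233):
    print(u,[(v,int(c["img"][v,u].sum())) for v in range(154,171)])
for x in(.58,.585,.6):
  y=-.1465+(x-.595)*-.066
  for dz in(0,-.008,-.03,-.038):
    print(x,dz,"near",proj(c,[x,y+.004,.218+dz]).round(2),"far",proj(c,[x,y-.004,.218+dz]).round(2))
```

```text
0.195 [224.78907484 170.50105136]
0.1975 [224.76652225 169.96715081]
0.2 [224.74392025 169.43208049]
226 [(154, 319), (155, 303), (156, 303), (157, 294), (158, 319), (159, 303), (160, 302), (161, 310), (162, 313), (163, 332), (164, 416), (165, 456), (166, 381), (167, 244), (168, 159), (169, 138), (170, 133)]
228 [(154, 355), (155, 260), (156, 266), (157, 267), (158, 319), (159, 327), (160, 294), (161, 223), (162, 192), (163, 183), (164, 418), (165, 534), (166, 512), (167, 480), (168, 489), (169, 487), (170, 482)]
231 [(154, 372), (155, 229), (156, 240), (157, 240), (158, 254), (159, 315), (160, 284), (161, 294), (162, 314), (163, 317), (164, 396), (165, 488), (166, 466), (167, 335), (168, 218), (169, 191), (170, 271)]
233 [(154, 443), (155, 322), (156, 307), (157, 315), (158, 313), (159, 314), (160, 320), (161, 318), (162, 348), (163, 361), (164, 364), (165, 426), (166, 488), (167, 425), (168, 269), (169, 191), (170, 245)]
0.58 0 near [232.18 159.12] far [232.59 157.91]
0.58 -0.008 near [232.23 160.83] far [232.64 159.61]
0.58 -0.03 near [232.35 165.45] far [232.76 164.23]
0.58 -0.038 near [232.39 167.11] far [232.8  165.88]
0.585 0 near [230.91 158.94] far [231.33 157.73]
0.585 -0.008 near [230.96 160.64] far [231.37 159.43]
0.585 -0.03 near [231.09 165.26] far [231.5  164.04]
0.585 -0.038 near [231.14 166.92] far [231.55 165.7 ]
0.6 0 near [227.1  158.39] far [227.53 157.18]
0.6 -0.008 near [227.16 160.09] far [227.59 158.88]
0.6 -0.03 near [227.33 164.71] far [227.76 163.49]
0.6 -0.038 near [227.39 166.36] far [227.82 165.14]
```

Projected back into the images, the hanger sits at a bar top of about 218–219 mm and the hook origin at about 197.5 mm. That puts the hook mid-gap and centred in x, so I'll slide it in slowly.

```bash
python3 -m inch '[0,-0.001,0,0,1, 0,-0.003,0,0,1, 0,-0.005,0,0,1, 0,-0.007,0,0,1, 0,-0.009,0,0,1, 0,-0.011,0,0,1, 0,-0.013,0,0,1, 0,-0.014,0,0,1, 0,-0.015,0,0,1, 0,-0.015,0,0,1]';python3 - <<'E'
from h import *
from cell import capture,read_state
s=read_state();print(s['tcp_pos'],s['ft_force'])
for n in("side","top"):
    c=capture(n);np.savez(n+"4.npz",**c)
    if n=="side": crop(c,200,260,135,195,10,"s4.png")
    else: crop(c,260,330,140,200,10,"t4.png")
E
```

```text
time: 7.07
tcp_pos: [0.4799, -0.1158, 0.2493]
tool_rot: [0.034, 0.999, 0.0, 0.001]
ft_force: [-1.7, 0.6, 9.1]
gripper_width: 0.0176
[ 0.47987696 -0.11578791  0.24932907] [-1.69183483  0.57340908  9.0597779 ]
```

View pics/s4.png

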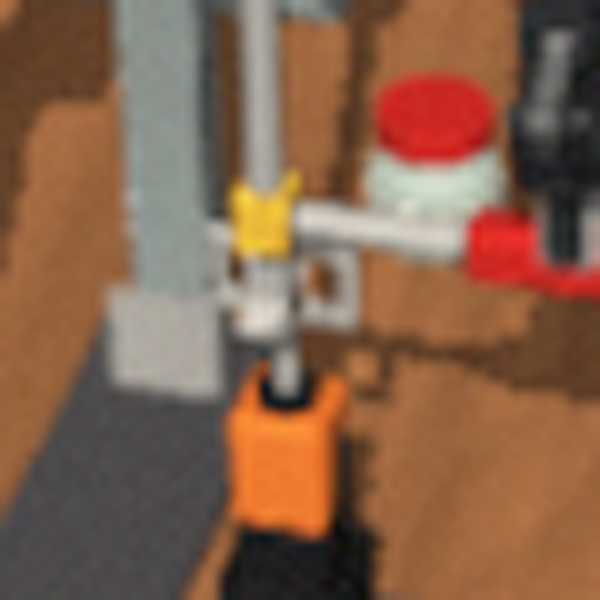

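View pics/t4.png

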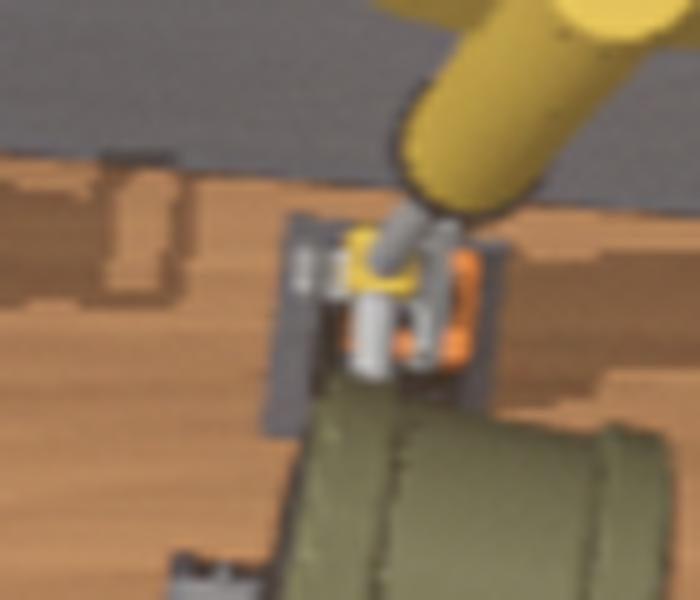

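The lip is now under the bar with no side force, and the driver hasn't moved. I'll go the rest of the way.

```bash
python3 -m inch '[0,-0.001,0,0,1, 0,-0.003,0,0,1, 0,-0.005,0,0,1, 0,-0.007,0,0,1, 0,-0.009,0,0,1, 0,-0.0105,0,0,1, 0,-0.0115,0,0,1, 0,-0.0115,0,0,1, 0,-0.0115,0,0,1]';python3 - <<'E'
from h import *
from cell import capture,read_state
s=read_state();print(s['tcp_pos'],s['ft_force'])
for n in("side","top"):
    c=capture(n);np.savez(n+"5.npz",**c)
    if n=="side": crop(c,200,260,135,195,10,"s5.png")
    else: crop(c,260,330,140,200,10,"t5.png")
E
```

```text
time: 7.92
tcp_pos: [0.4791, -0.1273, 0.2493]
tool_rot: [0.034, 0.999, -0.0, 0.001]
ft_force: [-2.3, -0.3, 6.7]
gripper_width: 0.0173
[ 0.47914837 -0.12732892  0.24934416] [-2.29390221 -0.25903704  6.74653911]
```

View pics/s5.png

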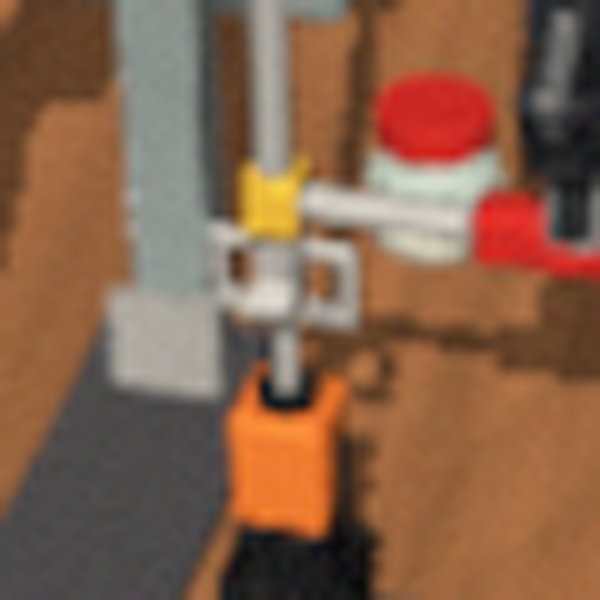

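View pics/t5.png

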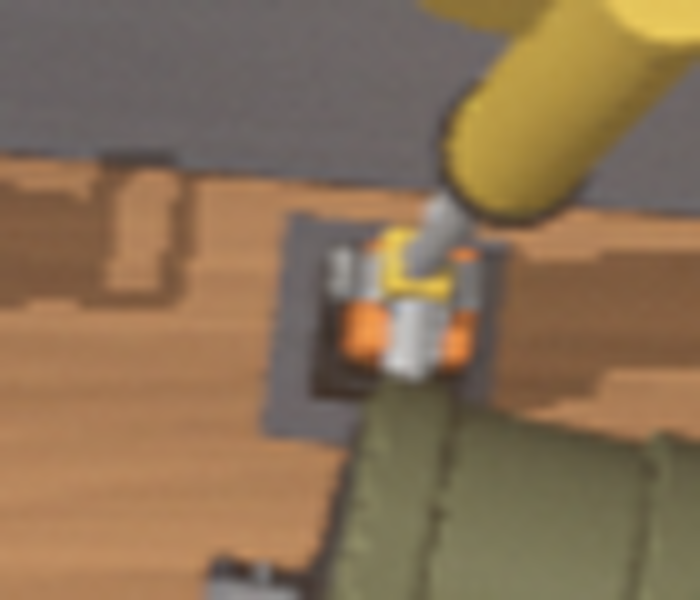

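```bash
python3 -m inch '[0,0.001,0,0,1, 0,0.002,0,0,1, 0,0.002,-0.001,0,1, 0,0.002,-0.002,0,1, 0,0.002,-0.003,0,1, 0,0.002,-0.004,0,1, 0,0.002,-0.005,0,1, 0,0.002,-0.006,0,1, 0,0.002,-0.0065,0,1, 0,0.002,-0.007,0,1]'; python3 -m inch '[0,0,-0.0005,0,1, 0,0,-0.001,0,1, 0,0,-0.0015,0,1, 0,0,-0.002,0,1, 0,0,-0.0025,0,1, 0,0,-0.003,0,1, 0,0,-0.0035,0,1, 0,0,-0.004,0,1, 0,0,-0.004,0,1]'
```

```text
time: 8.85
tcp_pos: [0.4793, -0.1254, 0.2563]
tool_rot: [0.034, 0.999, -0.0, 0.001]
ft_force: [-2.2, 0.3, 8.2]
gripper_width: 0.0172
time: 9.6
tcp_pos: [0.4792, -0.1254, 0.2597]
tool_rot: [0.034, 0.999, -0.0, 0.001]
ft_force: [0.4, -1.2, 6.8]
gripper_width: 0.0173
```

```bash
python3 -m inch '[0,0,-0.0005,0,1, 0,0,-0.001,0,1, 0,0,-0.0015,0,1, 0,0,-0.002,0,1, 0,0,-0.0025,0,1, 0,0,-0.003,0,1, 0,0,-0.003,0,1, 0,0,-0.003,0,1]';python3 -m inch '[0,0,-0.0005,0,1, 0,0,-0.001,0,1, 0,0,-0.0015,0,1, 0,0,-0.002,0,1, 0,0,-0.0025,0,1, 0,0,-0.003,0,1, 0,0,-0.0035,0,1, 0,0,-0.004,0,1, 0,0,-0.004,0,1, 0,0,-0.004,0,1]';python3 - <<'E'
from h import *
from cell import capture,read_state
s=read_state();print(s['tcp_pos'],s['ft_force'],s['moment'])
for n in("side","top"):
    c=capture(n);np.savez(n+"6.npz",**c)
    if n=="side": crop(c,200,260,135,195,10,"s6.png")
    else: crop(c,260,330,140,200,10,"t6.png")
E
```

```text
time: 10.27
tcp_pos: [0.4792, -0.125, 0.2625]
tool_rot: [0.034, 0.999, 0.0, 0.001]
ft_force: [2.7, -1.0, 5.2]
gripper_width: 0.0172
time: 11.1
tcp_pos: [0.4792, -0.125, 0.2665]
tool_rot: [0.034, 0.999, 0.0, 0.001]
ft_force: [4.6, -0.8, 4.4]
gripper_width: 0.0174
[ 0.47921244 -0.1249681   0.2665138 ] [ 4.60677703 -0.75810387  4.40303855] [-0.21123035 -1.0714738   0.02216765]
```

View pics/s6.png

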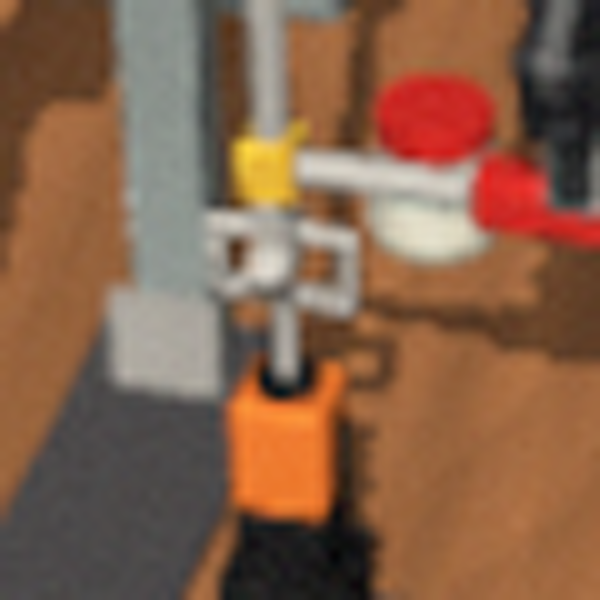

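View pics/t6.png

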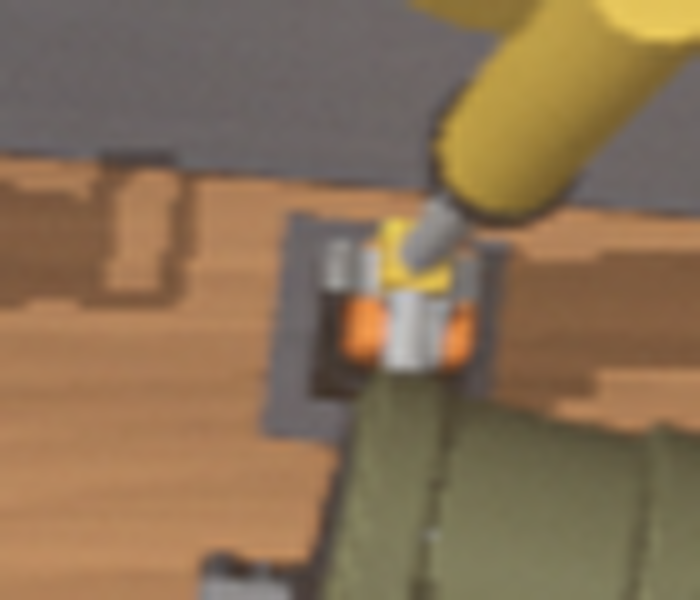

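The bar is seated and the driver is up about 5 mm. The upward force has dropped by its weight, from about 8 N to 4.4 N. I'll keep raising slowly.

```bash
python3 -m inch '[0,0,-0.0005,0,1, 0,0,-0.0015,0,1, 0,0,-0.0025,0,1, 0,0,-0.0035,0,1, 0,0,-0.0045,0,1, 0,0,-0.0055,0,1, 0,0,-0.0065,0,1, 0,0,-0.0075,0,1, 0,0,-0.0085,0,1, 0,0,-0.0095,0,1]'; python3 -m inch '[0,0,-0.001,0,1, 0,0,-0.002,0,1, 0,0,-0.003,0,1, 0,0,-0.004,0,1, 0,0,-0.005,0,1, 0,0,-0.006,0,1, 0,0,-0.007,0,1, 0,0,-0.008,0,1, 0,0,-0.009,0,1, 0,0,-0.01,0,1]';python3 - <<'E'
from h import *
from cell import capture,read_state
s=read_state();print(s['tcp_pos'],s['ft_force'],s['moment'])
for n in("side","top"):
    c=capture(n);np.savez(n+"7.npz",**c)
    if n=="side": crop(c,190,270,125,205,8,"s7.png")
    else: crop(c,260,330,140,200,8,"t7.png")
E
```

```text
time: 12.03
tcp_pos: [0.4792, -0.125, 0.2759]
tool_rot: [0.034, 0.999, -0.0, 0.001]
ft_force: [5.6, -0.7, 3.3]
gripper_width: 0.0172
time: 12.87
tcp_pos: [0.4792, -0.1249, 0.2858]
tool_rot: [0.034, 0.999, -0.0, 0.001]
ft_force: [6.0, -0.5, 2.9]
gripper_width: 0.017
[ 0.4792212  -0.12494159  0.28579787] [ 5.97725446 -0.49288779  2.8729512 ] [-0.23139413 -1.20334604  0.04605933]
```

View pics/s7.png

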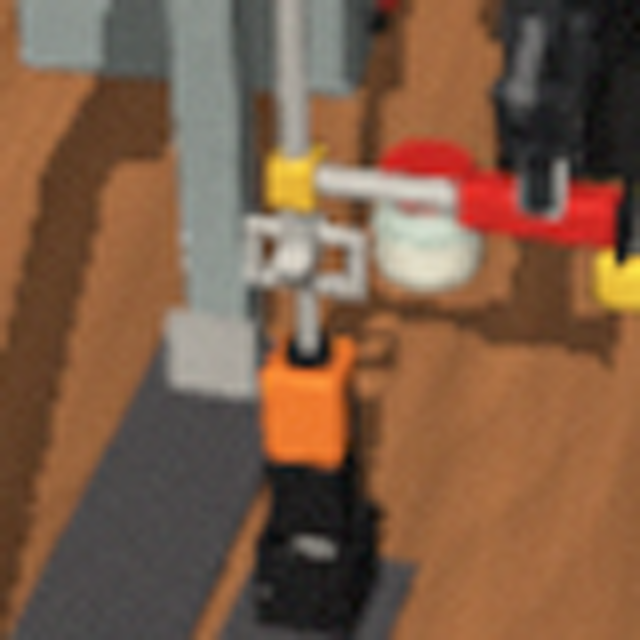

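View pics/t7.png

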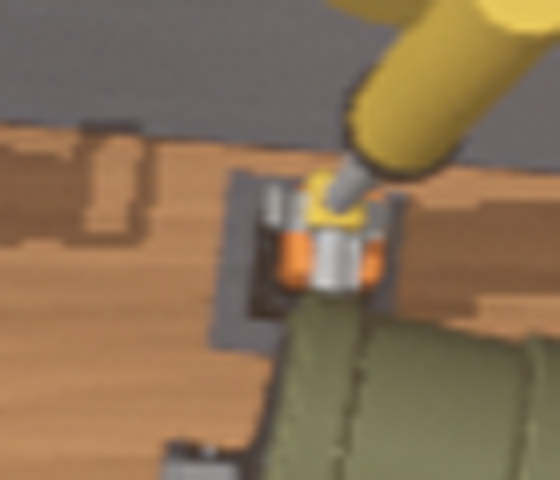

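The driver is rising upright on the jaw and coming out of the pocket.

```bash
for i in 1 2; do python3 -m inch '[0,0,-0.001,0,1, 0,0,-0.002,0,1, 0,0,-0.003,0,1, 0,0,-0.004,0,1, 0,0,-0.005,0,1, 0,0,-0.006,0,1, 0,0,-0.007,0,1, 0,0,-0.008,0,1, 0,0,-0.009,0,1, 0,0,-0.01,0,1]'; done
python3 - <<'E'
from h import *
from cell import capture
c=capture("side");crop(c,190,270,110,200,7,"s8.png")
E
```

```text
time: 13.8
tcp_pos: [0.4792, -0.1249, 0.2957]
tool_rot: [0.034, 0.999, -0.0, 0.0]
ft_force: [6.4, -0.9, 2.8]
gripper_width: 0.0173
time: 14.63
tcp_pos: [0.4792, -0.1249, 0.3057]
tool_rot: [0.034, 0.999, -0.0, 0.001]
ft_force: [6.0, -1.8, 3.9]
gripper_width: 0.0175
```

View pics/s8.png

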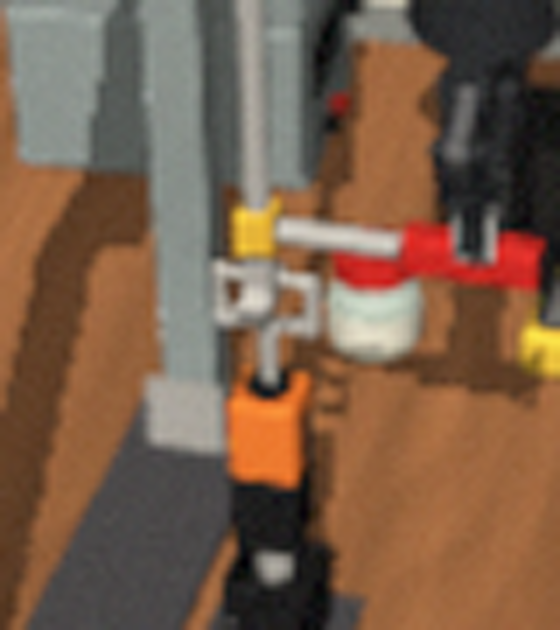

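```bash
for i in 1 2 3; do python3 -m inch '[0,0,-0.0008,0,1, 0,0,-0.0016,0,1, 0,0,-0.0024,0,1, 0,0,-0.0032,0,1, 0,0,-0.004,0,1, 0,0,-0.0048,0,1, 0,0,-0.0056,0,1, 0,0,-0.0064,0,1, 0,0,-0.0072,0,1, 0,0,-0.008,0,1]'; done
python3 - <<'E'
from h import *
from cell import capture
c=capture("side");crop(c,190,270,110,200,7,"s9.png")
E
```

```text
time: 15.52
tcp_pos: [0.4792, -0.1249, 0.3136]
tool_rot: [0.034, 0.999, -0.0, 0.0]
ft_force: [5.6, -1.9, 2.0]
gripper_width: 0.0168
time: 16.35
tcp_pos: [0.4792, -0.1249, 0.3215]
tool_rot: [0.034, 0.999, -0.0, 0.0]
ft_force: [5.6, -1.2, 2.6]
gripper_width: 0.0171
time: 17.18
tcp_pos: [0.4792, -0.1249, 0.3295]
tool_rot: [0.034, 0.999, -0.0, 0.0]
ft_force: [6.5, -1.2, 2.0]
gripper_width: 0.0175
```

View pics/s9.png

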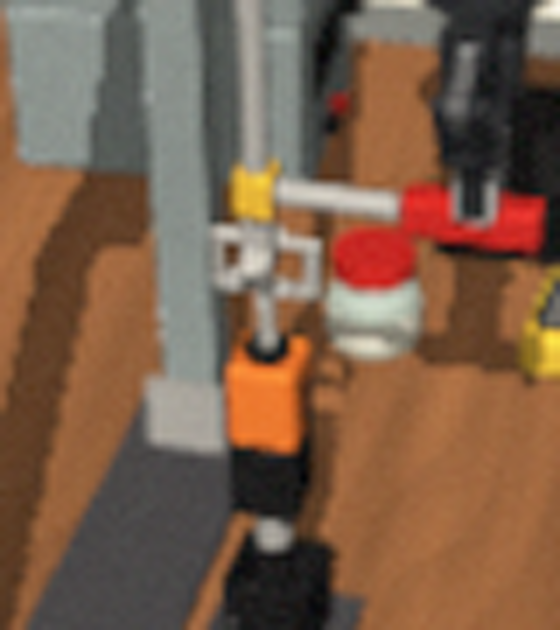

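```bash
python3 -m inch '[0,0,-0.0005,0,1, 0,0,-0.001,0,1, 0,0,-0.0015,0,1, 0,0,-0.002,0,1, 0,0,-0.0025,0,1, 0,0,-0.003,0,1, 0,0,-0.0035,0,1, 0,0,-0.004,0,1, 0,0,-0.0045,0,1, 0,0,-0.005,0,1]'; python3 -m inch '[0,0,-0.0004,0,1, 0,0,-0.0008,0,1, 0,0,-0.0012,0,1, 0,0,-0.0016,0,1, 0,0,-0.002,0,1, 0,0,-0.002,0,1]';python3 -m inch '[0,0,-0.0004,0,1, 0,0,-0.0008,0,1, 0,0,-0.0008,0,1, 0,0,-0.0008,0,1]'
```

```text
time: 18.07
tcp_pos: [0.4792, -0.1249, 0.3345]
tool_rot: [0.034, 0.999, -0.0, 0.0]
ft_force: [5.6, -1.1, 2.1]
gripper_width: 0.0175
time: 18.57
tcp_pos: [0.4792, -0.1249, 0.3365]
tool_rot: [0.034, 0.999, -0.0, 0.0]
ft_force: [5.3, -0.8, 1.7]
gripper_width: 0.0168
time: 18.9
tcp_pos: [0.4792, -0.1249, 0.3373]
tool_rot: [0.034, 0.999, -0.0, 0.0]
ft_force: [5.6, -0.7, 2.7]
gripper_width: 0.017
```

```bash
for i in 1 2; do python3 -m inch '[0,0,-0.0002,0,1, 0,0,-0.0004,0,1, 0,0,-0.0006,0,1, 0,0,-0.0006,0,1]';done
```

```text
time: 19.23
tcp_pos: [0.4792, -0.1249, 0.3377]
tool_rot: [0.034, 0.999, -0.0, 0.0]
ft_force: [5.5, -0.9, 2.8]
gripper_width: 0.017
time: 19.57
tcp_pos: [0.4792, -0.1248, 0.3377]
tool_rot: [0.034, 0.999, -0.0, 0.0]
ft_force: [7.4, -0.7, -0.9]
gripper_width: 0.0172
```

```bash
python3 -m inch '[-0.0005,0,0,0,1, -0.0005,0,0.0003,0,1, -0.0005,0,0.0003,0,1]' 40
python3 - <<'E'
from h import *
from cell import capture
c=capture("side");crop(c,190,270,100,190,7,"s10.png")
c=capture("top");crop(c,260,330,140,200,8,"t10.png")
E
```

```text
time: 19.82
tcp_pos: [0.4792, -0.1248, 0.3378]
tool_rot: [0.034, 0.999, 0.0, -0.0]
ft_force: [5.5, -0.1, -0.4]
gripper_width: 0.0178
```

View pics/s10.png

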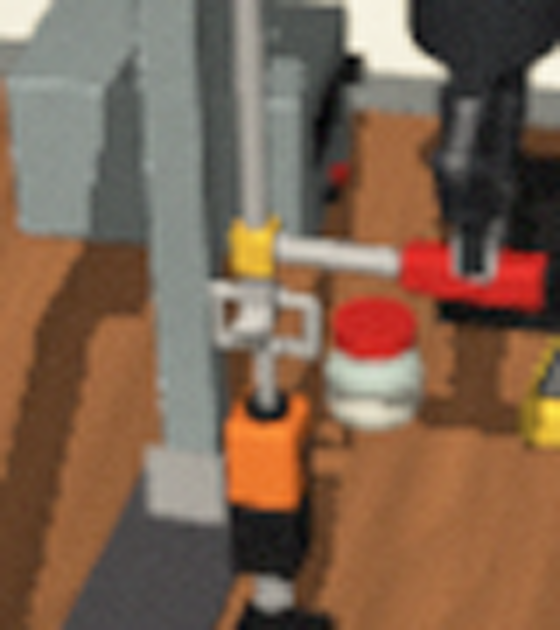

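View pics/t10.png

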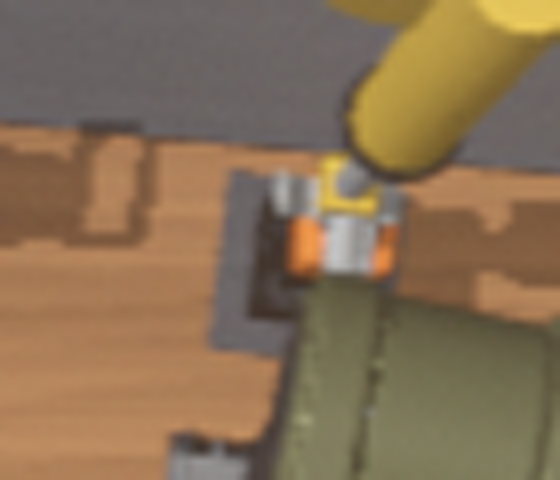

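The hook is against its top stop and the driver hangs upright above the pocket. I'll release gently.

```bash
python3 -m inch '[0,0,0,0,1, 0,0,0,0,1, 0,0,0,0,0.82, 0,0,0,0,0.8, 0,0,0,0,0.78, 0,0,0,0,0.76, 0,0,0,0,0.74, 0,0,0,0,0.72, 0,0,0,0,0.7, 0,0,0,0,0.68]' 20; python3 -m inch '[0,0,0,0,0.65, 0,0,0,0,0.6, 0,0,0,0,0.5, 0,0,0,0,0.4, 0,0,0,0,0.3, 0,0,0,0,0.2, 0,0,0,0,0.2]'
python3 - <<'E'
from h import *
from cell import capture
c=capture("side");np.savez("side11.npz",**c);crop(c,190,270,100,190,7,"s11.png")
E
```

```text
time: 20.75
tcp_pos: [0.4787, -0.1249, 0.338]
tool_rot: [0.034, 0.999, 0.0, -0.001]
ft_force: [-0.8, -0.7, -0.5]
gripper_width: 0.0273
time: 21.33
tcp_pos: [0.4793, -0.125, 0.3385]
tool_rot: [0.034, 0.999, 0.0, 0.0]
ft_force: [0.1, 0.9, -0.1]
gripper_width: 0.0683
```

View pics/s11.png

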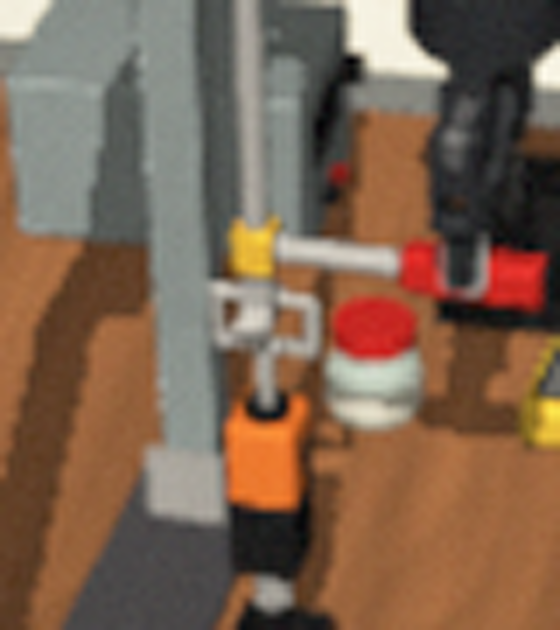

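The handle is free and nothing moved. I'll retreat straight up, then let things settle.

```bash
python3 -m inch '[0,0,0,0,0, 0,0,0,0,0, 0,0,-0.006,0,0, 0,0,-0.014,0,0, 0,0,-0.024,0,0, 0,0,-0.036,0,0, 0,0,-0.048,0,0, 0,0,-0.06,0,0, 0,0,-0.072,0,0, 0,0,-0.08,0,0]'; python3 -m inch '[0.02,0,0,0,0, 0.04,0,0,0,0, 0.04,0,0,0,0, 0.04,0,0,0,0, 0.04,0,0,0,0, 0.04,0,0,0,0, 0.04,0,0,0,0, 0.04,0,0,0,0, 0.04,0,0,0,0, 0.04,0,0,0,0]'
python3 - <<'E'
from h import *
from cell import capture
c=capture("side");np.savez("side12.npz",**c);crop(c,180,300,90,220,5,"s12.png")
c=capture("top");np.savez("top12.npz",**c);cv2.imwrite("pics/t12.png",c["img"][:,:,::-1])
P=cloud(load("side12.npz"));hsv=cv2.cvtColor(load("side12.npz")["img"],cv2.COLOR_RGB2HSV)
a=cv2.cvtColor(load("side11.npz")["img"],cv2.COLOR_RGB2HSV)
for h in(a,hsv):
    m=(h[...,0]>6)&(h[...,0]<18)&(h[...,1]>200)&(h[...,2]>150);v,u=np.where(m);k=(abs(u-228)<12)&(abs(v-165)<25);print(u[k].mean(),v[k].mean(),k.sum())
E
```

```text
time: 22.22
tcp_pos: [0.4797, -0.1251, 0.4208]
tool_rot: [0.034, 0.999, 0.0, 0.001]
ft_force: [0.4, 0.1, -0.2]
gripper_width: 0.0854
time: 23.05
tcp_pos: [0.4395, -0.1223, 0.4183]
tool_rot: [0.034, 0.999, -0.0, -0.0]
ft_force: [0.5, 0.1, 0.0]
gripper_width: 0.0857
227.7079646017699 165.30088495575222 113
227.65833333333333 165.30833333333334 120
```

View pics/s12.png

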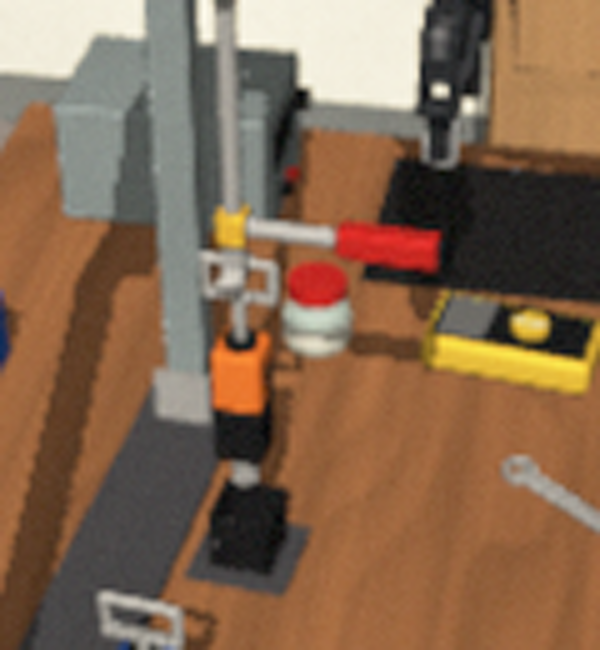

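View pics/t12.png

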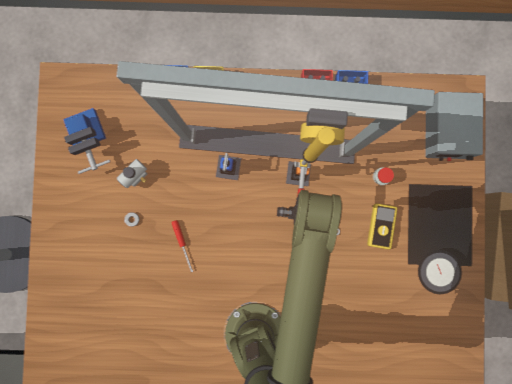

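Run:
```python
from h import *
for f,y in(("side0.npz",-.02),("side12.npz",-.12)):
    c=load(f);P=cloud(c);hsv=cv2.cvtColor(c["img"],cv2.COLOR_RGB2HSV);H,S=hsv[...,0].astype(int),hsv[...,1]
    m=(H>20)&(H<32)&(S>150)&(abs(P[...,1]-y)<.06)&(abs(P[...,0]-.6)<.05)&(P[...,2]>.2)&(P[...,2]<.4);print(P[m].mean(0))
from cell import arm;print(arm.hand_in())
```

```text
[ 0.60546045 -0.02130464  0.33317765]
[ 0.59741099 -0.12387957  0.33369701]
the job is handed in; nothing more can be done
None
```

The orange screwdriver is hanging on the balancer with the hook fully up, and the job is handed in. It took about 23 s of the 67 s allowed.

I gripped the red handle from above and pulled the hook down about 88 mm. I then rolled the trolley about 105 mm towards −y, bringing the −y jaw in under the hanger's top bar, and eased it up at roughly 5–12 mm/s. The bar seated in the saddle and the screwdriver came out of its pocket. I stopped when I felt the top stop, opened the fingers gradually and backed the gripper away.

**Last checks:**
- **Hook height:** the yellow block on the rod is back at its starting height, 0.3337 m against 0.3332 m at the start.
- **Hanging still:** the orange body moved less than 0.1 pixel between the pictures taken just after release and 1.7 s later. It hangs upright above the pocket.
- **Gentleness:** the force readings I took stayed below about 10 N. They come only at the end of each move, so a brief peak in between would not show.
- **Clear of everything:** wrist force is near zero. In the last pictures the other objects are where they were, except the spanner in the top view, which the arm mostly hides; the side view shows it in place.

**One reading I can't fully explain:** a sideways force of about 5–7 N along x built up at the gripper while the screwdriver's weight was on the hook. I think it came from the weight acting at a distance from the grip. It vanished on release, and the pictures showed no movement.

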